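Push the failed steel rear cap off the ledge into the scrap chute

ROBOT

A 6-joint arm with a two-finger parallel gripper is mounted at the origin on the work surface. World frame = base frame: x ahead of the robot, y to its left, z up, the work surface at z = 0. Lengths are in m, angles in rad, forces in N, time in s.
With the tool pointing down it reaches from about 0.4 to 0.825 m from the base axis. Payload 7 kg.
Tool frame: the origin (TCP) lies where the fingers leave the gripper's body, on its centre line; the fingertips stand 73 mm ahead of it and the grasp point (between the pads) lies 54 mm ahead of it; z points along the fingers, y is the line along which they close (so a half turn about z gives the same grasp; the last joint's range is limited). The gripper opens to 85 mm and grips with 20 to 120 N. Pads are 22 mm wide; open, the fingers measure 114 mm over their backs; the gripper's body (76 mm by 85 mm) begins 54 mm behind the grasp point. The pads swing forward as they close: fully open they stand 13 mm farther back than shut.
Start: joints at [-0.952, 0.359, 0.012, 0, -1.224, -0.288], TCP at [0.219, -0.638, 0.304] pointing down, gripper open.
Joint ranges: [-3.07, 3.07], [-1.43, 2.12], [-1.02, 1.25], [-3.03, 1.67], [-3.05, -0], [-3.03, 3.03]. Speed limits (rad/s): [2.39, 2.39, 3.01, 3.14, 3.14, 3.14].

INTERFACE

Orientations are given as a unit quaternion [w, x, y, z].
In Python, from station import arm gives the robot as it stands. The module is installed in compiled form; this text tells all that it offers.
- The arm moves only by the tool play_rows, never from a script. Its argument "motion" is a list of rows, each a list of 3 entries, a list of its own where there are three numbers: the shift along the world's x, y, z in units of 30 mm (1.0 is 30 mm), then the turn about the world's z in units of 6 degrees (1.0 is 6 degrees), then the opening, from -1 (shut) to 1 (fully open). A call has 1 to 10 rows; each row shifts and turns the commanded pose from where the row before left it; what a row does not reach is not made up. A row lasts 1/12 s, in which the tool goes at most 41.7 mm and 7.16 degrees, less where a joint would pass 70% of its speed; a pose out of reach is approached as far as the arm can. A call is refused whole if a number of a shift passes 1 or a number of a turn 1, either way. A call with a gripper value outside its range is refused whole. The fingers move at their own pace and stop on an object; "grip_force" is the grip in N (left out, the last holds). Time passes only in rows, so rows that do not move let the fingers close. It gives the time, the measured TCP pose, the force, the opening and the grip force at its end, in the units of the state.
- arm.get_state(): the state, without advancing time (a new reading comes with each control period).
- arm.camera(name): name is "scene" or "top" or "wrist"; returns the picture (420x560x3 uint8, blue, green, red); there is no depth.
- arm.get_calibration(name): a dict with "camera_matrix" (3x3 intrinsics, pixels), "R" (3x3) and "t" (3): a world point X has camera coordinates R X + t; the wrist camera has in their place "mount" (4x4, takes a point from camera to tool coordinates, whose origin is the TCP and whose axes are the flange's). Camera axes: x right, y down, z forward; pixel columns grow to the right and rows downward; lengths in m; the calibration is good to about 2 mm. A picture is of the moment at which its call begins: read the wrist's pose just before it. get_calibration takes no time and is no camera call.
- arm.close_job(): hands the job in; it is judged then, once.
The state is a dict: "clock": time; "q": joint angles; "qvel": joint speeds; "joint_efforts": joint torques, N m; "eef_pos": TCP position; "eef_rot": TCP orientation; "wrist_force": force on the tool from outside, world axes, zero at the start; "wrist_torque": the same for the moment, N m; "finger_gap": opening from 0.0 (shut) to 1.0 (fully open); "gripper_force": force on a finger pad.
Only numpy, scipy, OpenCV 4.12 (cv2) and the standard library are available. Lean on these libraries where they do the work, as an engineer would, in place of code of your own. Each camera call takes 0.05 s, during which the arm holds its last target. There are 200 camera calls.

TASK

The steel rear cap on the raised test platform has failed its check: slide it across the platform, without picking it up, to the ledge in front of the metal chute and push it over, so that it drops into the chute and comes to rest at the bottom. Leave the two filter rings, the lens and the blower bulb where they are.

Things in the scene. Friction and masses are not known exactly. Their poses are not given: they have to be found in the camera images.
- rear_cap: round steel lens rear cap, the part to push: a solid plain disc 72 mm in diameter and 26 mm high with a finely ribbed side and a closed top, about 0.16 kg, lying flat on the platform and free to slide (friction about 0.6). Origin: centre of its underside; z up.
- platform: fixed test platform, flat dark wooden top on steel legs, no rims. Top face 160 mm above the counter. Origin on the counter; in its frame the top spans x -150 to +150 mm and y -200 to +130 mm. The edge at y = +130 mm is the ledge (aluminium strip on its face); +y points out over the ledge, z is up.
- chute: fixed open aluminium chute against the ledge, at a varying place along it. Origin: on the counter, at the ledge face, under the middle of the mouth; axes parallel to the platform's, +y runs down the chute. Side walls at x = -79 and +79 mm (154 mm clear), 145 mm high from y = 2 to 127 mm; a slope of 50 degrees falls from 130 mm high at the ledge to the tray at y = 105 mm. Open above.
- ring_a: flat filter ring with frosted glass in a black rim, 82 mm diameter, 10 mm high, lying loose on the platform beside the cap (either side). Origin: centre of its underside. Leave it.
- ring_b: second filter ring, the same as the first, lying loose at the back of the platform, away from the ledge. Origin: centre of its underside. Leave it.
- lens: matte black prime lens standing upright on the counter to the right, 72 mm diameter, 90 mm high. Origin: centre of its underside. Leave it.
- blower: red hard blower bulb standing upright on the counter to the right, 66 mm diameter, 125 mm high with its nozzle up. Origin: centre of its underside. Leave it.
- tray (a point): middle of the grey-lined tray floor at the foot of the chute, 175 mm out from the ledge and 10 mm above the counter. The tray is 154 mm wide and reaches to an end wall at y = 250 mm of the chute's frame; its walls are 65 mm high.
Mind the look-alikes: they are no part of the job. What is meant by the rear_cap is not pink or turquoise, and is the larger of those in its own colour.

How it is judged:
On the way:
1. the cap, still lying flat on the platform, has been slid to within 70 mm of the ledge (its centre), no more than 60 mm to either side of the middle of the chute's mouth (y of rear_cap in the frame of chute between -0.07 and 0.01 m and x of rear_cap in the frame of chute between -0.06 and 0.06 m and z of rear_cap in the frame of chute above 0.15 m and angle between rear_cap's own z axis and vertical below 0.2 rad), for 0.05 s.
At the end, for the whole second after the job is handed in: The cap lies at rest (slower than 20 mm/s) at the bottom of the chute: its origin 60 to 250 mm out from the ledge, between the side walls (77 mm either side of the middle) and less than 85 mm above the counter; both filter rings, the lens and the blower are within 30 mm of where they started (y of rear_cap in the frame of chute between 0.06 and 0.25 m and x of rear_cap in the frame of chute between -0.077 and 0.077 m and z of rear_cap in the frame of chute below 0.085 m and linear speed of rear_cap below 0.02 m/s and distance of each of ring_a, ring_b, lens, blower from where it was at the start of the episode below 0.03 m); the robot touches nothing.
It fails at once if the rear cap is lifted more than 25 mm above the platform's top (z of rear_cap in the frame of platform above 0.185 m).
It fails at once if the filter ring beside the cap is moved by more than 30 mm (distance of ring_a from where it was at the start of the episode above 0.03 m).
It fails at once if the filter ring at the back is moved by more than 30 mm (distance of ring_b from where it was at the start of the episode above 0.03 m).
It fails at once if the lens is moved by more than 30 mm (distance of lens from where it was at the start of the episode above 0.03 m).
It fails at once if the blower bulb is moved by more than 30 mm (distance of blower from where it was at the start of the episode above 0.03 m).
It also fails if it takes over 45 s, if anything falls off the work surface, if the arm or the gripper's body presses on something with over 40 N, if the wrist force passes 120 N, or if a joint passes its speed limit or range.

## Working session

There is one attempt and no reset: what is moved stays moved. The work goes in short steps, Python scripts to look and compute and a tool call to move; the robot and the scene stay as the last step left them, time stands still between calls to the robot, and variables do not carry over. Pictures are saved under pics/ and viewed, at most 10 in all, crops included, and the job is handed in when it is done.

Besides the shell and the picture viewer there is one more tool, called after "Call:" as a command line: name --argument value ..., lists and objects as JSON in quotes. play_rows: Moves the arm, as the interface text tells. Its arguments: {"type":"object","properties":{"motion":{"type":"array"},"grip_force":{"type":"number"}},"required":["motion"]}

```bash
mkdir -p pics; python3 - <<'E'
from station import arm
import cv2,numpy as np,pickle
d={}
for n in ("scene","top"):
    im=arm.camera(n); cv2.imwrite(f"pics/{n}0.png",im); d[n]=arm.get_calibration(n); print(n,d[n])
s=arm.get_state(); print(s['clock'],s['eef_pos'],s['eef_rot'])
E
```

```text
scene {'camera_matrix': array([[484.20879064,   0.        , 280.95534817],
       [  0.        , 484.20879064, 210.54081647],
       [  0.        ,   0.        ,   1.        ]]), 'R': array([[-0.6151905 ,  0.78835305,  0.00633386],
       [ 0.65538769,  0.51586348, -0.55168093],
       [-0.43818675, -0.33523773, -0.8340312 ]]), 't': array([ 0.34578638, -0.22990033,  1.42207575])}
top {'camera_matrix': array([[392.07893349,   0.        , 279.63974173],
       [  0.        , 392.07893349, 212.82966107],
       [  0.        ,   0.        ,   1.        ]]), 'R': array([[-0.00268493, -0.99987346, -0.01567977],
       [-0.99805328,  0.00365639, -0.06225981],
       [ 0.06230926,  0.01548208, -0.9979368 ]]), 't': array([-0.05325595,  0.48774793,  1.07982394])}
0.1 [ 0.21909957 -0.63810332  0.30306578] [-2.12516838e-04 -1.64603525e-01  9.86359521e-01  7.27922206e-04]
```

View pics/top0.png

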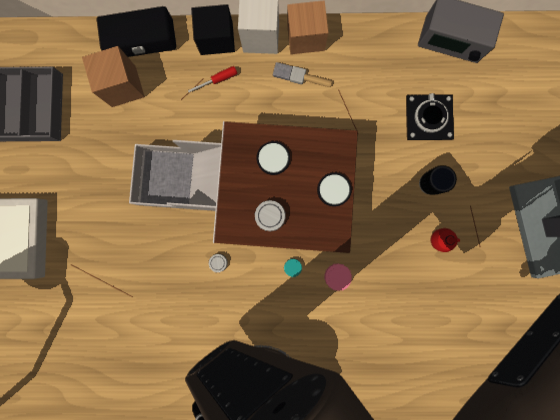

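View pics/scene0.png

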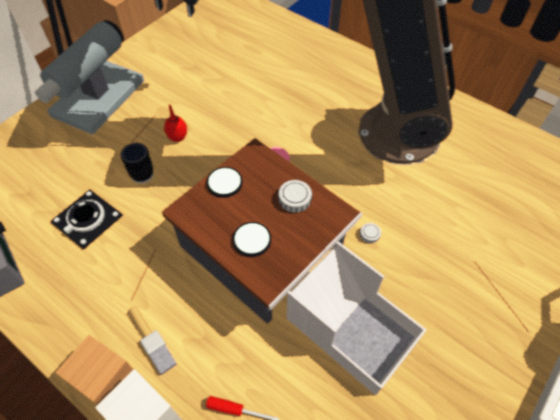

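The top view shows the platform with corners near (224,122), (357,131), (350,252) and (214,243). Its ledge is on the left, and the chute's outer corners are near (135,145) and (131,205). The steel cap is at (270,215), ring_a at (274,157) and ring_b at (335,189). The small steel disc at (218,262) on the counter is a decoy.

```bash
cat > h.py <<'E'
import numpy as np,cv2
from station import arm
def ray(n,px,z):
    c=arm.get_calibration(n);R=c['R'];t=c['t']
    p=cv2.undistortPoints(np.array([[px]],float),c['camera_matrix'],None)[0,0]
    d=R.T@[p[0],p[1],1];o=-R.T@t
    return (o+d*(z-o[2])/d[2])[:2]
E
python3 - <<'E'
from h import *
im=cv2.imread('pics/top0.png');hsv=cv2.cvtColor(im,cv2.COLOR_BGR2HSV)
np.set_printoptions(precision=4,suppress=True)
for n,px,z in [('c1',(224,122),.16),('c2',(357,131),.16),('c3',(350,252),.16),('c4',(214,243),.16),('chfar1',(135,145),.065),('chfar2',(131,205),.065)]: print(n,ray('top',px,z))
hs=hsv[100:260,205:365]
m=((hs[...,1]<70)&(hs[...,2]>90)).astype(np.uint8)*255
k=cv2.findContours(m,cv2.RETR_EXTERNAL,cv2.CHAIN_APPROX_NONE)[0]
for c in k:
    if cv2.contourArea(c)>200:
        (x,y),r=cv2.minEnclosingCircle(c);M=cv2.moments(c)
        print((x+205,y+100),r,cv2.contourArea(c),ray('top',(x+205,y+100),.186),ray('top',(x+205,y+100),.17))
big=cv2.resize(im[100:260,120:370],None,fx=3.2,fy=3.2,interpolation=cv2.INTER_CUBIC);cv2.imwrite('pics/crop.png',big)
E
```

```text
c1 [0.703  0.0793]
c2 [ 0.6783 -0.2468]
c3 [ 0.3837 -0.2256]
c4 [0.4061 0.1017]
chfar1 [0.6699 0.3357]
chfar2 [0.5069 0.3432]
(269.3888854980469, 215.27777862548828) 15.362593650817871 694.5 [ 0.4712 -0.0333] [ 0.4721 -0.0326]
(334.23333740234375, 188.97333526611328) 15.07729721069336 667.5 [ 0.5328 -0.1864] [ 0.5347 -0.1883]
(272.81568145751953, 157.3309555053711) 14.830881118774414 649.5 [ 0.6091 -0.0416] [ 0.6124 -0.0411]
(218.0, 181.5) 60.70635986328125 846.0 [0.5519 0.0886] [0.5542 0.0913]
```

View pics/crop.png

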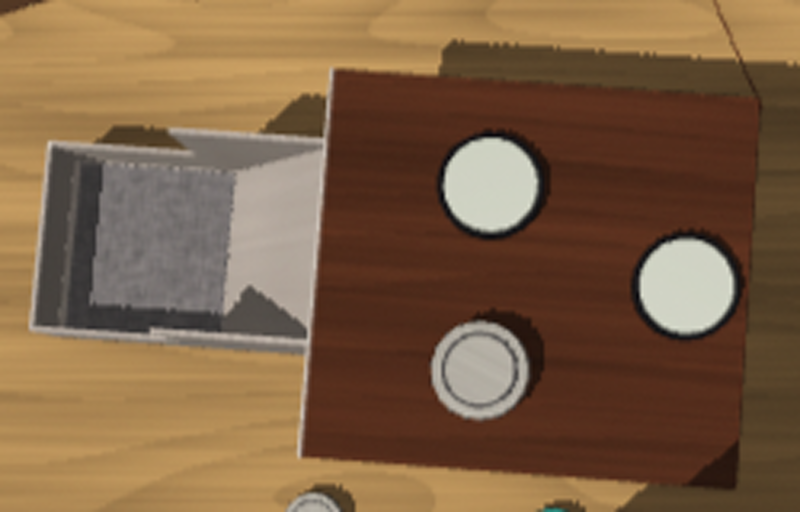

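The crop confirms the mouth's wall ends near (221.5,143.8) and (215.5,208.5) in the full image. In the chute frame the cap is at about (-89,-128) mm and ring_a at (50,-126) mm. The plan is a diagonal push with half-open fingers to about (-10,-45), then a straight push over the ledge. First I'll move to the spot behind the cap.

Call:
play_rows --motion '[[[0.34, 0.93, 0.1], 0.19, 0.2], [[0.34, 0.93, 0.1], 0.19, 0.2], [[0.34, 0.93, 0], 0.19, 0.2], [[0.34, 0.93, 0], 0.19, 0.2], [[0.34, 0.93, 0], 0.19, 0.2], [[0.34, 0.93, 0], 0.19, 0.2], [[0.34, 0.93, 0], 0.19, 0.2], [[0.34, 0.93, 0], 0.19, 0.2], [[0.34, 0.93, 0], 0.19, 0.2], [[0.34, 0.93, 0], 0.19, 0.2]]'

```text
clock: 0.93
eef_pos: [0.3212, -0.3579, 0.3097]
eef_rot: [-0.0, -0.262, 0.965, 0.0]
wrist_force: [1.3, -0.0, 0.2]
finger_gap: 0.599
gripper_force: 0.0
```

Call:
play_rows --motion '[[[0.34, 0.93, 0], 0.19, 0.2], [[0.34, 0.93, 0], 0.19, 0.2], [[0.34, 0.93, 0], 0.19, 0.2], [[0.34, 0.93, 0], 0.19, 0.2], [[0.34, 0.93, 0], 0.19, 0.2], [[0.34, 0.93, 0], 0.19, 0.2], [[0.34, 0.93, 0], 0.19, 0.2], [[0.34, 0.93, 0], 0.19, 0.2], [[0.34, 0.93, 0], 0.19, 0.2], [[0.34, 0.93, 0], 0.19, 0.2]]'

```text
clock: 1.77
eef_pos: [0.4232, -0.0789, 0.3099]
eef_rot: [0.0, -0.357, 0.934, 0.0]
wrist_force: [0.6, -0.6, -0.1]
finger_gap: 0.598
gripper_force: 0.0
```

Call:
play_rows --motion '[[[0, 0, -0.5], 0, 0.2], [[0, 0, -0.5], 0, 0.2], [[0, 0, -0.3], 0, 0.2], [[0, 0, 0], 0, 0.2], [[0, 0, 0], 0, 0.2]]'

```text
clock: 2.18
eef_pos: [0.423, -0.0807, 0.2708]
eef_rot: [-0.001, -0.356, 0.934, -0.0]
wrist_force: [-0.1, -1.2, 1.2]
finger_gap: 0.606
gripper_force: 0.0
```

```bash
python3 - <<'E'
from h import *
for n in("wrist","scene"): cv2.imwrite(f'pics/{n}1.png',arm.camera(n))
E
```

```text
(no output)
```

View pics/scene1.png

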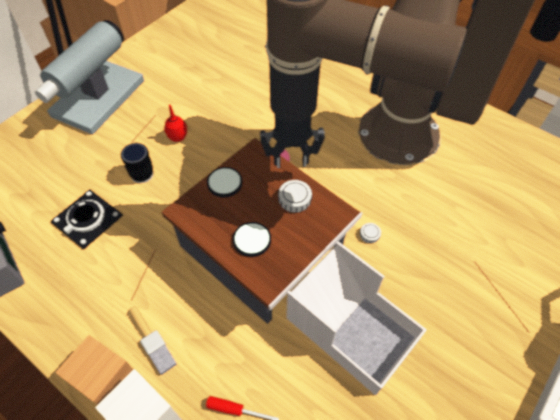

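The scene view shows the fingers at (278,157) and (308,157), just behind the cap at (295,195). I'll lower the tool and push diagonally.

Call:
play_rows --motion '[[[0, 0, -0.5], 0, 0.2], [[0, 0, -0.4], 0, 0.2], [[0, 0, 0], 0, 0.2], [[0.1, 0.1, 0], 0, 0.2], [[0.25, 0.24, 0], 0, 0.2], [[0.25, 0.24, 0], 0, 0.2], [[0.25, 0.24, 0], 0, 0.2], [[0.25, 0.24, 0], 0, 0.2], [[0.25, 0.24, 0], 0, 0.2], [[0.25, 0.24, 0], 0, 0.2]]'

```text
clock: 3.12
eef_pos: [0.472, -0.0335, 0.2441]
eef_rot: [-0.0, -0.357, 0.934, -0.0]
wrist_force: [-2.0, -2.2, 3.2]
finger_gap: 0.603
gripper_force: 2.1
```

```bash
python3 - <<'E'
from h import *
cv2.imwrite('pics/scene2.png',arm.camera("scene"))
E
```

```text
(no output)
```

View pics/scene2.png

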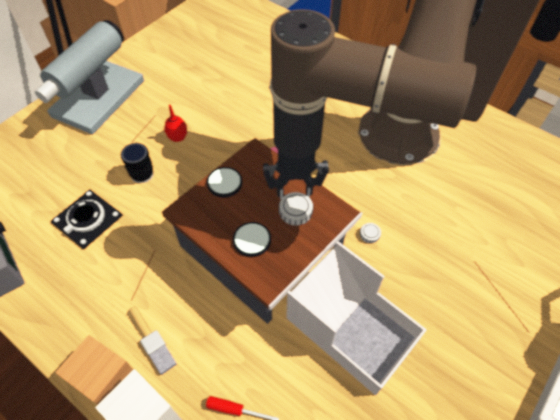

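The cap, now at (296,207), is moving cleanly between the fingers. I'll finish the diagonal push, back off, rise and look.

Call:
play_rows --motion '[[[0.25, 0.24, 0], 0, 0.2], [[0.25, 0.24, 0], 0, 0.2], [[0.25, 0.24, 0], 0, 0.2], [[0.25, 0.24, 0], 0, 0.2], [[0.25, 0.24, 0], 0, 0.2], [[0.25, 0.24, 0], 0, 0.2], [[0.25, 0.24, 0], 0, 0.2], [[0.1, 0.1, 0], 0, 0.2], [[0, 0, 0], 0, 0.2], [[0, 0, 0], 0, 0.2]]'

```text
clock: 4.0
eef_pos: [0.5269, 0.0195, 0.2437]
eef_rot: [0.0, -0.356, 0.934, 0.0]
wrist_force: [0.1, 0.3, -0.2]
finger_gap: 0.602
gripper_force: 0.0
```

Call:
play_rows --motion '[[[-0.3, -0.3, 0], 0, 0.2], [[-0.5, -0.5, 0], 0, 0.2], [[-0.5, -0.5, 0.2], 0, 0.2], [[0, -0.2, 0.8], 0, 0.2], [[0, -0.2, 0.8], 0, 0.2], [[0, 0, 0], 0, 0.2], [[0, 0, 0], 0, 0.2]]'

```text
clock: 4.58
eef_pos: [0.4875, -0.0325, 0.2995]
eef_rot: [0.002, -0.356, 0.935, -0.0]
wrist_force: [-0.5, 1.0, -0.5]
finger_gap: 0.604
gripper_force: 0.0
```

```bash
python3 - <<'E'
from h import *
s=arm.get_state();print(s['eef_pos'],s['clock'])
for n in ('top','scene'):cv2.imwrite(f'pics/{n}3.png',arm.camera(n))
a=cv2.imread('pics/top3.png')[90:270,110:380];b=cv2.imread('pics/scene3.png')[110:400,150:440]
a=cv2.resize(a,(420,280));b=cv2.resize(b,(380,380))
o=np.zeros((380,800,3),np.uint8);o[:280,:420]=a;o[:,420:]=b;cv2.imwrite('pics/m3.png',o)
E
```

```text
[ 0.48754048 -0.03245027  0.29945365] 4.5833
```

View pics/m3.png

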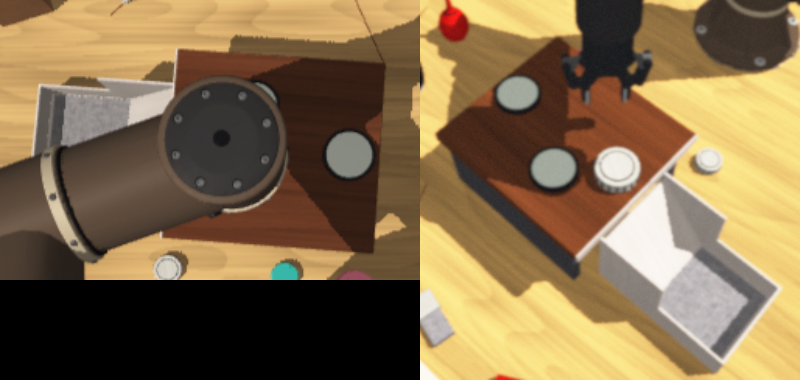

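The scene part shows the cap lying flat near the ledge, top face centred near scene pixel (300,236), in front of the mouth. Next I'll compute its position.

```bash
python3 - <<'E'
from h import *
im=cv2.imread('pics/scene3.png')
y=np.array([.0755,.997]);x=np.array([.997,-.0755]);o=np.array([.570,.088])
g=cv2.cvtColor(im,cv2.COLOR_BGR2HSV)[205:262,275:330]
m=((g[...,1]<75)&(g[...,2]>100)).astype(np.uint8)*255
for c in cv2.findContours(m,cv2.RETR_EXTERNAL,cv2.CHAIN_APPROX_NONE)[0]:
    b=cv2.boundingRect(c)
    if b[2]*b[3]>60: print((b[0]+275,b[1]+205,b[2],b[3]))
for px,z in [((300.3,236),.186)]:
    w=ray('scene',px,z);print(w,(w-o)@x,(w-o)@y)
# mouth ends / platform corners by scene view
for px,z in [((288.5,292),.145),((340,244),.145),((359,214),.16),((269,300),.16)]:
    w=ray('scene',px,z);print(px,w,(w-o)@x,(w-o)@y)
E
```

```text
(320, 252, 10, 10)
(312, 244, 18, 18)
(282, 222, 36, 35)
[0.55413355 0.04346558] -0.012456505087033661 -0.04559873351579887
(288.5, 292) [0.65437459 0.09030768] 0.08394724023285031 0.008671042338278073
(340, 244) [0.49678738 0.10977767] -0.07463719973469499 0.016184788614531095
(359, 214) [0.41563405 0.1035636 ] -0.15507790343203676 0.0038622761926315023
(269, 300) [0.69722431 0.07416247] 0.1278873691445843 -0.004190584405660945
```

The cap is at about (-12,-46) mm in the chute frame, so the waypoint is met. Now I'll turn about 44° to line up with the ledge direction and get behind it.

Call:
play_rows --motion '[[[0.26, 0.0, 0], 0.92, 0], [[0.26, 0.0, 0], 0.92, 0], [[0.26, 0.0, 0], 0.92, 0], [[0.26, 0.05, 0], 0.92, 0], [[0.26, 0.05, 0], 0.92, 0], [[0.26, 0.05, 0], 0.92, 0], [[0.26, 0.05, 0], 0.92, 0], [[0.26, 0.05, 0], 0.92, 0], [[0, 0, 0], 0, 0], [[0, 0, 0], 0, 0]]'

```text
clock: 5.52
eef_pos: [0.5496, -0.0243, 0.2966]
eef_rot: [-0.001, -0.68, 0.733, 0.001]
wrist_force: [-0.7, -0.5, 0.2]
finger_gap: 0.501
gripper_force: 0.0
```

Call:
play_rows --motion '[[[0, 0, -0.6], 0, 0], [[0, 0, -0.6], 0, 0], [[0, 0, -0.3], 0, 0], [[0, 0, 0], 0, 0]]'

```text
clock: 5.85
eef_pos: [0.5485, -0.0246, 0.2506]
eef_rot: [-0.002, -0.681, 0.733, 0.001]
wrist_force: [-0.4, -0.4, 0.0]
finger_gap: 0.499
gripper_force: 0.0
```

```bash
python3 - <<'E'
from h import *
s=arm.get_state();print(s['eef_pos'],s['q'])
b=arm.camera('scene')[100:350,150:450];cv2.imwrite('pics/m4.png',cv2.resize(b,(720,600)))
E
```

```text
[ 0.54846133 -0.02455847  0.25055912] [ 3.11754420e-01  1.96852709e-01 -3.40751630e-01 -7.58070887e-04
 -1.03751995e+00 -3.85147902e-01]
```

View pics/m4.png

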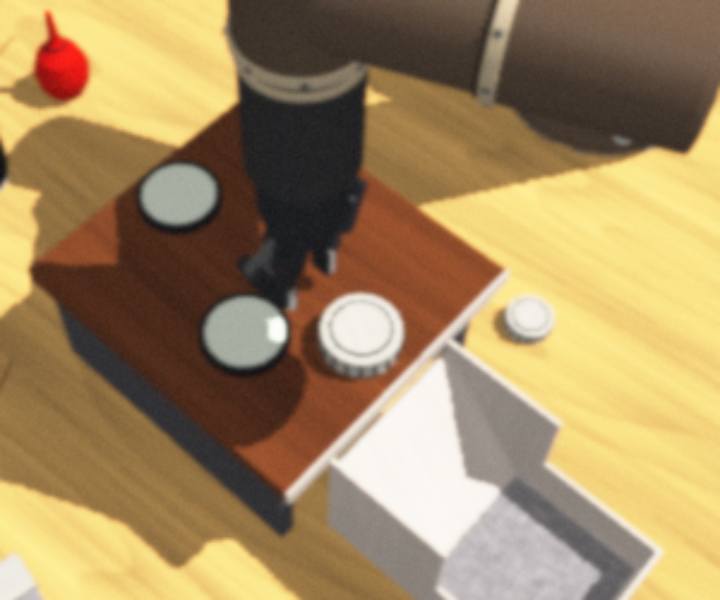

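The crop shows the fingers at (290,300) and (328,262) behind the cap at (362,335), with ring_a at (245,333) unmoved. I'll push straight to the ledge and over.

Call:
play_rows --motion '[[[0.02, 0.25, 0], 0, 0], [[0.03, 0.33, 0], 0, 0], [[0.03, 0.33, -0.12], 0, 0], [[0.03, 0.33, 0], 0, 0], [[0.03, 0.33, 0], 0, 0], [[0.03, 0.33, 0], 0, 0], [[0.03, 0.33, 0], 0, 0], [[0.03, 0.33, 0], 0, 0], [[0.03, 0.33, 0], 0, 0], [[0.03, 0.33, 0], 0, 0]]'

```text
clock: 6.73
eef_pos: [0.5589, 0.0736, 0.2493]
eef_rot: [0.0, -0.681, 0.732, 0.0]
wrist_force: [0.1, 0.1, -0.6]
finger_gap: 0.498
gripper_force: 0.0
```

Call:
play_rows --motion '[[[0.03, 0.35, 0], 0, 0], [[0.03, 0.35, 0], 0, 0], [[0, 0, 0], 0, 0], [[0, 0, 0], 0, 0], [[0, 0, 0], 0, 0]]'

```text
clock: 7.15
eef_pos: [0.5605, 0.0935, 0.2491]
eef_rot: [-0.0, -0.682, 0.732, 0.0]
wrist_force: [-0.6, 0.4, 0.4]
finger_gap: 0.501
gripper_force: 0.0
```

```bash
python3 - <<'E'
from h import *
b=arm.camera('scene')[100:400,150:450];cv2.imwrite('pics/m5.png',cv2.resize(b,(600,600)))
E
```

```text
(no output)
```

View pics/m5.png

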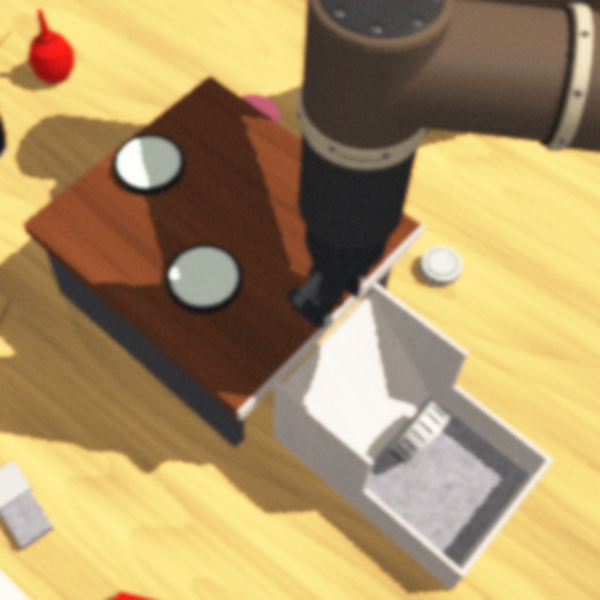

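The cap is at (425,430) at the foot of the slope, seen edge-on. I'll retract the arm upward and check that it is at rest.

Call:
play_rows --motion '[[[0, 0, 0.5], 0, 0], [[0, 0, 0.9], 0, 0], [[0, 0, 0.9], 0, 0], [[0, -0.3, 0.5], 0, 0], [[0, 0, 0], 0, 0], [[0, 0, 0], 0, 0], [[0, 0, 0], 0, 0], [[0, 0, 0], 0, 0], [[0, 0, 0], 0, 0], [[0, 0, 0], 0, 0]]'

```text
clock: 8.03
eef_pos: [0.5604, 0.0843, 0.3325]
eef_rot: [-0.001, -0.681, 0.732, 0.0]
wrist_force: [0.4, 0.4, 0.3]
finger_gap: 0.495
gripper_force: 0.0
```

```bash
python3 - <<'E'
from h import *
a=arm.camera('scene')
for i in range(8): b=arm.camera('scene')
print(np.abs(a[270:400,280:430].astype(int)-b[270:400,280:430]).mean())
b=b[100:400,150:450];cv2.imwrite('pics/m6.png',cv2.resize(b,(600,600)))
E
```

```text
1.5649059829059828
```

View pics/m6.png

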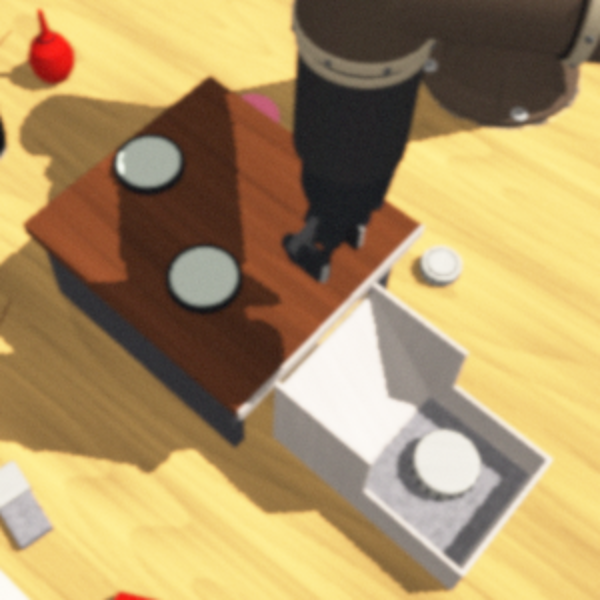

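The cap lies flat in the tray at (446,463), upside down. The rings haven't moved, and the arm is clear of everything.

```bash
python3 -c "
from station import arm
print(arm.close_job())"
```

```text
the job is handed in; nothing more can be done
None
```

The rear cap was slid across the platform and pushed over the ledge, and it now lies in the tray at the foot of the chute. Neither filter ring was seen to move, the arm never went near the lens or blower, and the job was handed in after about 8.5 s (no verdict returned).

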